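# Catch three blocks from the feed chute

## Task

Take the catch box by its handle, hold it up under the lip of the feed chute and with the box's far wall push the hanging paddle gently to its stop and let it back: each such stroke lets one wooden block slide off into the box. Catch three blocks this way, one a stroke, leaving the other two in the chute, then set the box upright in the middle of the blank board and let go. Drop no block, do not touch the blocks or the paddle with the gripper, and leave the tin, tape roll and dropper bottle where they stand.

Things in the scene. Friction and masses are not known exactly. Their poses are not given: they have to be found in the camera images.
- chute: Feed chute fixed to the bench: aluminium channel 39 mm wide, 205 mm long, on wooden legs and a foot. Origin on the bench top straight under the middle of its lower edge, the lip; +x is horizontal and uphill (the channel climbs 32 degrees toward +x), z up. Blocks leave over the lip toward -x. Legs and foot begin 60 mm uphill of the lip; under the channel before them only the paddle hangs.
- chute_lip (a point): Middle of the chute's lower edge, on the channel floor, 200 mm above the bench; axes as the chute. During a stroke the stop tab swings down to 22 mm below it, so keep the box rim 30 to 45 mm below it. A released block slides off within 0.5 s and drops within 60 mm before it; blocks can pile up in the box unless it is shifted sideways a little (up to 20 mm) between strokes.
- bail_bar (a point): Middle of the cross bar (9 mm rod along chute y) of the guard bail, 80 mm before the lip (toward chute -x) and 65 mm above it. Level side rods run from its ends, 75 mm to either side, back uphill to the chute. A gripper upright over the box's handle would hit it: lean the tool's back toward chute -x, fingers pointing forward and down, 25 to 40 degrees from vertical.
- paddle: Steel rocker on an axle under the chute. Pushing its hanging plate toward chute +x swings it 20 mm (0.34 rad) to a firm stop; the tab drops and frees one block in the last few mm, while a plunger pins the next. A spring brings it back and the row moves down by one block. The push grows from 2 to 7 N, then steeply at the stop. Origin on the axle; turns about chute -y.
- paddle_face (a point): Centre of the pushed face of the paddle's plate, looking to chute -x; plate 4 mm thick, 70 mm wide in y, reaching 18 mm above and below this point. At rest 11 mm uphill of the lip and 52 mm below it. Axes as the chute at rest.
- stop_tab (a point): Middle of the top edge of the paddle's stop tab (22 mm wide, 3 mm thick), which stands 9 mm above the channel floor just before the lip at rest and sinks below the floor at the end of a stroke.
- catch_box: Open wooden box, 100 mm (x) x 90 mm (y) x 65 mm high, walls and floor 5 mm, 0.22 kg empty, standing loose on the bench. Origin at the centre of its underside. Its handle is an upright dark wooden tongue, 16 mm thick in y, on the outside of the -x wall, from x = -50 to -99 mm and from z = 26 to 64 mm.
- handle (a point): Grip point in the middle of the catch box's handle, 76 mm from the box's centre toward its -x and 45 mm above its underside; axes as the box.
- board: Blank wooden carving board lying fixed on the bench, 206 mm (x) x 177 mm (y) x 32 mm thick. Origin at the centre of its underside.
- block1: Planed wooden screw block 1 counted from the lip, 32 mm along the chute x 28 mm wide x 20 mm high, about 40 g, in the chute. Origin at the centre of its underside, x along the chute uphill.
- block2: Planed wooden screw block 2 counted from the lip, 32 mm along the chute x 28 mm wide x 20 mm high, about 40 g, in the chute. Origin at the centre of its underside, x along the chute uphill.
- block3: Planed wooden screw block 3 counted from the lip, 32 mm along the chute x 28 mm wide x 20 mm high, about 40 g, in the chute. Origin at the centre of its underside, x along the chute uphill.
- block4: Planed wooden screw block 4 counted from the lip, 32 mm along the chute x 28 mm wide x 20 mm high, about 40 g, in the chute. Origin at the centre of its underside, x along the chute uphill.
- block5: Planed wooden screw block 5 counted from the lip, 32 mm along the chute x 28 mm wide x 20 mm high, about 40 g, in the chute. Origin at the centre of its underside, x along the chute uphill.
- wax_tin: Bystander: round white tin with a lid, 68 mm across, 43 mm high. Origin at the centre of its underside.
- tape_roll: Bystander: roll of pale tape lying flat, 96 mm across, 19 mm high. Origin at the centre of its underside.
- ink_bottle: Bystander: small brown dropper bottle, 33 mm across, 102 mm high. Origin at the centre of its underside.

How it is judged:
By the outcome, as a careful person would: the job done as asked, in the order asked, and still so for the second after the job is handed in, with the robot touching nothing.
It also fails if it takes over 69 s, if anything falls off the work surface, if the arm or the gripper's body presses on something with over 40 N, if the wrist force passes 120 N, or if a joint passes its speed limit or range.

## Robot

A 6-joint arm with a two-finger parallel gripper is mounted at the origin on a cart in front of the work surface, level with it; the furniture and walls round the work are solid. World frame = base frame: x ahead of the robot, y to its left, z up, the work surface at z = 0. Lengths are in mm, angles in degrees, forces in N, time in s.
With the tool pointing down it reaches from about 300 to 850 mm from the base axis. Payload 4.2 kg.
Tool frame: the origin (TCP) lies between the finger pads; the fingertips stand 14 mm ahead of it and the grasp point (between the pads) lies 5 mm behind it; z points along the fingers, y is the line along which they close (so a half turn about z gives the same grasp; the last joint's range is limited). The gripper opens to 91 mm and grips with 3 to 60 N. Pads are 32 mm wide; open, the fingers measure 118 mm over their backs; the gripper's body (76 mm by 178 mm) begins 60 mm behind the grasp point.
Start: joints at [-76.261, 18.312, 89.639, -0, 72.044, -1.146], TCP at [147.712, -555.718, 227.976] pointing down, gripper open.
Joint ranges: [-177.97, 177.97], [-48.28, 115.42], [12.27, 149.76], [-77.06, 257.06], [2.81, 150.46], [-146.56, 146.56]. Speed limits (degrees/s): [147.25, 147.25, 180, 180, 180, 180].

## Interface

Orientations are given as [roll, pitch, yaw] about the fixed x, y, z axes, in that order (R = Rz(yaw) Ry(pitch) Rx(roll)).
In Python, from workcell import * gives the robot as it stands. The module is installed in compiled form; this text tells all that it offers.
- The arm moves only by the tool send_rows, never from a script. Its argument "deltas" is a list of rows, each a list of 2 entries, a list of its own where there are three numbers: the shift along the tool's x, y, z normalised to -1 to 1, where 1 is 0.5 m, then the turn, a rotation vector about the tool's x, y, z normalised to -1 to 1, where 1 is 0.5 rad. A call has 1 to 10 rows; each row shifts and turns the commanded pose from where the row before left it, along the tool's axes as they then stand; what a row does not reach is not made up. A row lasts 1/10 s, in which the tool goes at most 50 mm and 8.59 degrees, less where a joint would pass 70% of its speed; a pose out of reach is approached as far as the arm can. A call with a number of a shift or a turn outside -1 to 1 is refused whole. A call with a gripper value outside its range is refused whole. "grip" is the closure, from 0 (fully open) to 1 (shut), set as the call begins (left out, the last holds). The fingers move at their own pace and stop on an object; "grip_force" is the grip in N (left out, the last holds). Time passes only in rows, so rows that do not move let the fingers close. It gives the time, the measured TCP pose, the force, the opening and the grip force at its end, in the units of the state.
- state(): the state, without advancing time (a new reading comes with each control period).
- grab_frame(name): name is "scene" or "top" or "wrist"; returns the picture (420x560x3 uint8, red, green, blue); there is no depth.
- calibration(name): a dict with "mtx" (3x3 intrinsics, pixels), "R" (3x3) and "t" (3): a world point X has camera coordinates R X + t. Camera axes: x right, y down, z forward; pixel columns grow to the right and rows downward; lengths in mm; the calibration is good to about 2 mm. The wrist camera is an equidistant fisheye: a pixel r from the principal point sees the ray r / f radians off the axis. A picture is of the moment at which its call begins: read the wrist's pose just before it. calibration takes no time and is no camera call; for the wrist camera it gives the pose at the moment of the call.
- job_done(): hands the job in; it is judged then, once.
Trained networks look in the newest picture that a camera, given by its name, has taken for a name from the list of things; names that differ only in an ending like _2 or _b are one class to them, and where a whole thing is asked for, a point or a joint stands for the part that bears it (a point fixed in the world has none). Each returns a list of dicts, best first, with "p" (0 to 1); they miss things now and then, are a little off and sometimes report something else, mostly with a low value. They report only what shows in the picture. A call takes as long as a camera call.
- trace(camera, label): "pixels" (420x560 bool, what is visible of it) and "bbox" ([left, top, width, height] in pixels, round what is visible of it).
The state is a dict: "time_s": time; "qpos": joint angles; "qvel": joint speeds; "effort": joint torques, N m; "ee_pos": TCP position; "ee_rot": TCP orientation; "force": force on the tool from outside, world axes, zero at the start; "torque": the same for the moment, N m; "gripper_width": finger opening in mm; "gripper_force": force on a finger pad.
Only numpy, scipy, OpenCV 4.12 (cv2) and the standard library are available. Lean on these libraries where they do the work, as an engineer would, in place of code of your own. Each camera call takes 0.05 s, during which the arm holds its last target. There are 200 camera calls.

## Working session

There is one attempt and no reset: what is moved stays moved. The work goes in short steps, Python scripts to look and compute and a tool call to move; the robot and the scene stay as the last step left them, time stands still between calls to the robot, and variables do not carry over. Pictures are saved under pics/ and viewed, at most 10 in all, crops included, and the job is handed in when it is done.

Besides the shell and the picture viewer there is one more tool, called after "Request:" as name([rows], argument=value, ...), one row to a line, values as JSON. send_rows: Moves the arm, as the interface text tells. Scaled input: -1 to 1 covers 0.5 m each way for a shift and 0.5 rad each way for a turn. Its arguments: {"type":"object","properties":{"deltas":{"type":"array","items":{"type":"array"}},"grip":{"type":"number"},"grip_force":{"type":"number"}},"required":["deltas"]}

```bash
mkdir -p pics; python3 - <<'E'
from workcell import *
import cv2,numpy as np
s=state();print({k:np.round(v,2) if not isinstance(v,str) else v for k,v in s.items()})
ims=[]
for c in ["scene","top"]:
    im=grab_frame(c);cv2.imwrite(f"pics/{c}0.png",im[...,::-1])
    k=calibration(c);print(c,np.round(k["mtx"],1).tolist(),np.round(k["R"],3).tolist(),np.round(k["t"],1).tolist())
    for n in ["chute","catch_box","board","handle","paddle","block1","bail_bar","wax_tin","tape_roll","ink_bottle"]:
        r=trace(c,n)
        print(c,n,[(round(d["p"],2),d["bbox"]) for d in r[:3]])
E
```

```text
{'time_s': np.float64(0.0), 'qpos': array([-76.26,  18.35,  89.7 ,  -0.  ,  72.04,  -1.14]), 'qvel': array([-0.06,  0.01,  0.04, -0.05,  0.04,  0.09]), 'effort': array([  0.  , -41.25, -23.2 ,   0.07,   0.05,  -0.  ]), 'ee_pos': array([ 147.59, -555.26,  227.13]), 'ee_rot': array([-179.9 ,   -0.  ,   14.88]), 'force': array([ 0.04,  0.31, -1.33]), 'torque': array([ 0.01,  0.01, -0.02]), 'gripper_force': np.float64(0.0), 'gripper_width': np.float64(91.27)}
scene [[475.2, 0.0, 278.3], [0.0, 475.2, 206.3], [0.0, 0.0, 1.0]] [[-0.796, -0.605, 0.014], [-0.464, 0.595, -0.656], [0.389, -0.529, -0.755]] [454.5, 361.6, 1095.4]
scene chute [(0.81, [218.4, 102.1, 106.1, 117.0])]
scene catch_box [(0.74, [314.2, 150.6, 52.7, 44.5])]
scene board [(0.83, [149.5, 274.4, 116.2, 106.4])]
scene handle [(0.89, [313.1, 154.4, 56.5, 42.1])]
scene paddle [(0.69, [263.2, 167.8, 21.5, 27.8]), (0.67, [266.9, 151.7, 10.1, 13.4])]
scene block1 [(0.4, [261.1, 144.4, 7.8, 6.6]), (0.18, [312.7, 152.3, 53.3, 43.0])]
scene bail_bar [(0.94, [216.5, 103.0, 106.2, 117.0])]
scene wax_tin [(0.71, [233.3, 359.5, 28.6, 38.1])]
scene tape_roll [(0.77, [344.2, 213.4, 38.1, 29.1])]
scene ink_bottle [(0.76, [192.8, 225.8, 12.9, 26.3])]
top [[417.1, 0.0, 283.0], [0.0, 417.1, 207.1], [0.0, 0.0, 1.0]] [[0.006, -1.0, -0.008], [-0.997, -0.006, -0.072], [0.072, 0.008, -0.997]] [21.3, 590.2, 1512.4]
top chute [(0.59, [273.1, 135.0, 60.7, 90.0])]
top catch_box [(0.93, [356.4, 198.0, 28.4, 44.0])]
top board [(0.74, [177.5, 190.4, 54.0, 60.2])]
top handle [(0.69, [353.5, 199.9, 28.0, 41.6])]
top paddle [(0.35, [300.4, 181.3, 9.3, 8.7])]
top block1 [(0.46, [302.3, 183.2, 8.6, 9.4]), (0.45, [305.9, 163.6, 8.6, 8.8]), (0.38, [303.4, 173.5, 9.1, 9.1])]
top bail_bar [(0.78, [274.3, 135.3, 59.7, 82.1])]
top wax_tin [(0.89, [181.8, 252.7, 21.4, 20.5])]
top tape_roll [(0.62, [325.6, 244.0, 24.0, 23.3])]
top ink_bottle [(0.59, [243.6, 163.5, 9.4, 12.9])]
```

```bash
python3 - <<'E'
import cv2,numpy as np
t=cv2.imread("pics/top0.png")[110:290,160:400];s=cv2.imread("pics/scene0.png")[90:230,200:390]
cv2.imwrite("pics/t1.png",cv2.resize(t,None,fx=3.3,fy=3.3,interpolation=2))
cv2.imwrite("pics/s1.png",cv2.resize(s,None,fx=4,fy=4,interpolation=2))
E
```

```text
(no output)
```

View pics/t1.png

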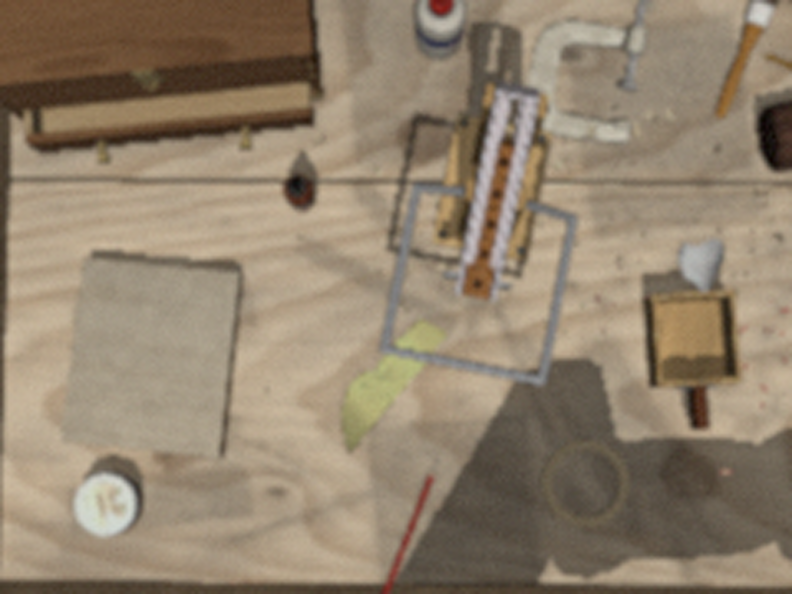

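View pics/s1.png

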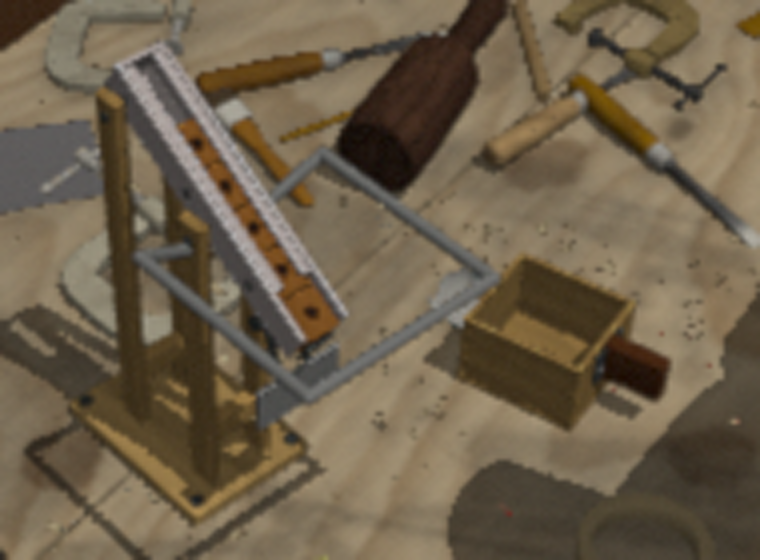

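The top view shows the box at about (369,212) with its handle towards the robot. The chute lip is at (305,199) facing the robot, and the bail's front corners are at (277,216) and (324,225). The board is at (206,217).

```bash
cat > h.py <<'E'
from workcell import *
import cv2,numpy as np
from scipy.spatial.transform import Rotation as Ro
from scipy.optimize import least_squares
def proj(k,X,fish=False):
    c=np.atleast_2d(X)@np.array(k["R"]).T+np.array(k["t"]);m=np.array(k["mtx"])
    if fish:
        r=np.hypot(c[:,0],c[:,1]);th=np.arctan2(r,c[:,2]);s=th/np.maximum(r,1e-9)
        n=c[:,:2]*s[:,None]
    else:n=c[:,:2]/c[:,2:]
    return n*[m[0,0],m[1,1]]+m[:2,2]
def ray(k,uv,fish=False):
    m=np.array(k["mtx"]);n=(np.array(uv,float)-m[:2,2])/[m[0,0],m[1,1]]
    if fish:
        r=np.hypot(*n);d=np.r_[n/max(r,1e-9)*np.sin(r),np.cos(r)]
    else:d=np.r_[n,1]
    R=np.array(k["R"]);return -R.T@np.array(k["t"]),R.T@d/np.linalg.norm(d)
def onz(k,uv,z,fish=False):
    o,d=ray(k,uv,fish);return o+d*(z-o[2])/d[2]
def tri(rs):
    A=0;b=0
    for o,d in rs:
        P=np.eye(3)-np.outer(d,d);A=A+P;b=b+P@o
    x=np.linalg.solve(A,b);return x,[np.linalg.norm((np.eye(3)-np.outer(d,d))@(x-o)) for o,d in rs]
E
python3 - <<'E'
from h import *
T=calibration("top");S=calibration("scene");W=calibration("wrist")
t=lambda a:np.array(a)/3.3+[160,110]
s=lambda a:np.array(a)/4+[200,90]
for n,a,b in [("bailR",(542,380),(495,277)),("bailL",(386,350),(308,396)),("bbR",(575,217),(325,153)),("bbL",(412,188),(143,257)),
 ("rimFL",(645,294),(463,325)),("rimFR",(737,290),(525,258)),("rimNR",(737,382),(634,305)),("rimNL",(650,386),(577,375)),("handle end",(701,427),(668,365))]:
    x,e=tri([ray(T,t(a)),ray(S,s(b))]);print(n,x.round(1),np.round(e,1))
for n,a,z in [("b1",(95,255),32),("b2",(240,265),32),("b3",(222,455),32),("b4",(64,440),32),("tin",(106,503),43),("tape",(586,484),19),("bottle",(298,185),40)]:
    print(n,onz(T,t(a),z).round(0))
print({k:np.round(v,3).tolist() for k,v in W.items()}); print((-np.array(W["R"]).T@W["t"]).round(1))
E
```

```text
bailR [ 517.2 -105.   264.2] [0.3 0.3]
bailL [545.8  41.7 263.3] [1.3 1.3]
bbR [ 670.8 -136.8  261.1] [0.8 0.8]
bbL [695.6  16.3 267.5] [2.1 2.1]
rimFL [ 615.  -236.4   61.1] [2.7 2.7]
rimFR [ 622.5 -337.6   50.3] [0.8 0.8]
rimNR [ 522.5 -333.2   62.8] [0.1 0.1]
rimNL [ 516.3 -239.1   68.4] [1.2 1.2]
handle end [ 472.4 -295.    61.2] [1.5 1.5]
b1 [660. 371.  32.]
b2 [650. 209.  32.]
b3 [440. 226.  32.]
b4 [455. 400.  32.]
tin [387. 350.  43.]
tape [ 410. -176.   19.]
bottle [739. 145.  40.]
{'mtx': [[325.192, 0.0, 280.862], [0.0, 325.192, 205.143], [0.0, 0.0, 1.0]], 'R': [[0.257, -0.966, 0.0], [-0.931, -0.248, 0.266], [-0.257, -0.069, -0.964]], 't': [-576.26, -29.142, 390.09]}
[ 221.5 -537.2  384. ]
```

```bash
cat >> h.py <<'E'
def rot(e): return Ro.from_euler("xyz",e,degrees=True)
def plan(p,e=None,n=None):
    """scaled turn total from current, then scaled tool-frame shift total in the final orientation"""
    s=state();R0=rot(s["ee_rot"]);R1=rot(e) if e is not None else R0
    rv=(R0.inv()*R1).as_rotvec()/0.5
    d=R1.inv().apply(np.array(p)-s["ee_pos"])/500
    print("turn",rv.round(4),"min rows",np.ceil(np.linalg.norm(rv)/.3),"shift",d.round(4),"min rows",np.ceil(np.linalg.norm(d)/.1))
E
python3 - <<'E'
from h import *
plan([400,-380,230],[180,-35,3])
E
```

```text
turn [-0.1265  1.2172  0.4018] min rows 5.0 shift [ 0.4301 -0.3246  0.2963] min rows 7.0
```

Request:
send_rows([
  [[0, 0, 0], [-0.025, 0.243, 0.08]],
  [[0, 0, 0], [-0.025, 0.243, 0.08]],
  [[0, 0, 0], [-0.025, 0.243, 0.08]],
  [[0, 0, 0], [-0.025, 0.243, 0.08]],
  [[0, 0, 0], [-0.025, 0.243, 0.08]],
], grip=0)

```text
time_s: 1.6
ee_pos: [147.4, -556.3, 228.8]
ee_rot: [179.9, -35.2, 3.0]
force: [0.5, 0.1, -1.3]
gripper_width: 91.2
gripper_force: 0.0
```

Request:
send_rows([
  [[0.043, -0.033, 0.03], [0, 0, 0]],
  [[0.043, -0.033, 0.03], [0, 0, 0]],
  [[0.043, -0.033, 0.03], [0, 0, 0]],
  [[0.043, -0.033, 0.03], [0, 0, 0]],
  [[0.043, -0.033, 0.03], [0, 0, 0]],
  [[0.043, -0.033, 0.03], [0, 0, 0]],
  [[0.043, -0.033, 0.03], [0, 0, 0]],
  [[0.043, -0.033, 0.03], [0, 0, 0]],
  [[0.043, -0.033, 0.03], [0, 0, 0]],
  [[0.043, -0.033, 0.03], [0, 0, 0]],
])

```text
time_s: 2.6
ee_pos: [401.6, -376.2, 228.4]
ee_rot: [180.0, -34.9, 3.1]
force: [0.2, -0.2, -0.1]
gripper_width: 91.3
gripper_force: 0.0
```

```bash
cat > look.py <<'E'
from h import *
import sys,json
n=sys.argv[1];k=calibration("wrist");im=grab_frame("wrist");cv2.imwrite(f"pics/{n}.png",im[...,::-1])
json.dump({a:np.array(b).tolist() for a,b in k.items()},open(f"pics/{n}.json","w"))
s=state();print(s["time_s"],s["ee_pos"].round(1),s["ee_rot"].round(1),s["qpos"].round(0))
E
python3 look.py w1; python3 - <<'E'
from h import *
plan([412,-290,153],[180,-35,3])
E
```

```text
2.65 [ 403.8 -373.   228.6] [-179.8  -35.     3.2] [-62.   9. 111.  42.  52.   1.]
turn [-0.0105 -0.0011  0.0046] min rows 1.0 shift [-0.0662 -0.165   0.1383] min rows 3.0
```

Request:
send_rows([
  [[-0.0166, -0.041, 0.0346], [0, 0, 0]],
  [[-0.0166, -0.041, 0.0346], [0, 0, 0]],
  [[-0.0166, -0.041, 0.0346], [0, 0, 0]],
  [[-0.0166, -0.041, 0.0346], [0, 0, 0]],
  [[0, 0, 0], [0, 0, 0]],
  [[0, 0, 0], [0, 0, 0]],
])

```text
time_s: 3.25
ee_pos: [409.0, -295.1, 153.0]
ee_rot: [180.0, -35.0, 3.1]
force: [-0.2, 0.0, 0.3]
gripper_width: 90.9
gripper_force: 0.0
```

```bash
python3 look.py w2; python3 - <<'E'
import cv2
a=cv2.imread("pics/w1.png");b=cv2.imread("pics/w2.png")
cv2.imwrite("pics/w2b.png",cv2.resize(b,(800,600)))
cv2.imwrite("pics/w1b.png",cv2.resize(a,(800,600)))
E
```

```text
3.3 [ 409.3 -296.   153.7] [179.8 -35.    3.1] [-55.   9. 125.  52.  38.  -8.]
```

View pics/w2b.png

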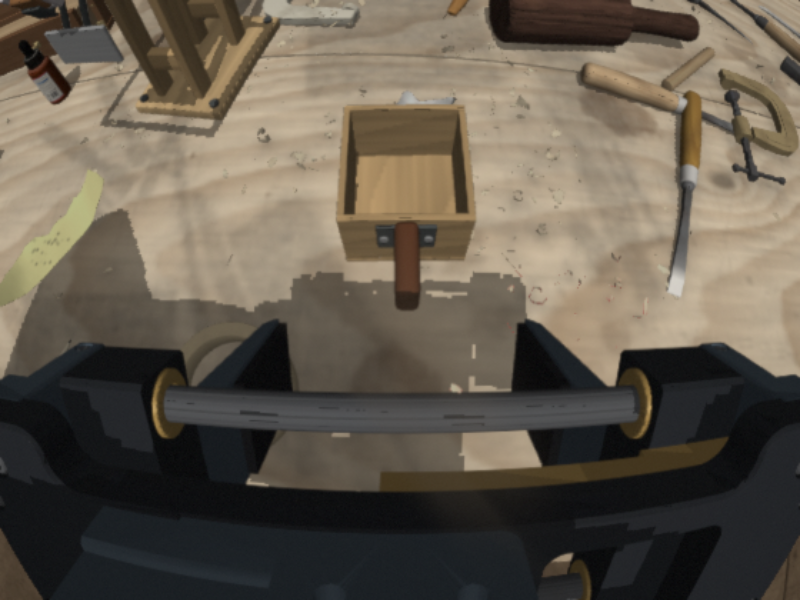

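View pics/w1b.png

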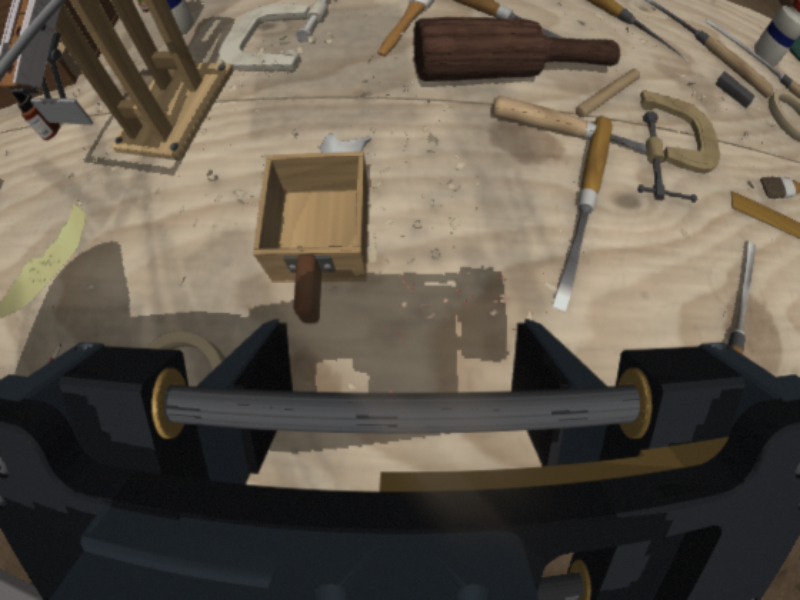

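The wrist views show the box clear, with rim corners at (337,219), (476,218), (343,106) and (466,106) in w2, and the handle centred at col 407. I'll fit the pose.

```bash
python3 - <<'E'
from h import *
import json
f=800/560
V={"w2":[(337,219),(476,218),(343,106),(466,106),(347,258),(471,256)],"w1":[(256,253),(366,247),(268,156),(364,153),(273,280),(364,274)]}
M=np.array([(-50,45,65),(-50,-45,65),(50,45,65),(50,-45,65),(-50,45,0),(-50,-45,0)],float)
def pose(q): return Ro.from_euler("z",q[3]).apply(M)+q[:3]
def res(q,vs):
    r=[]
    for v in vs:
        k=json.load(open(f"pics/{v}.json"));r.append((proj(k,pose(q),True)*f-V[v]).ravel())
    return np.concatenate(r)
for vs in (["w2"],["w1"],["w2","w1"]):
    s=least_squares(res,[569,-287,0,.05],args=(vs,));print(vs,s.x.round(2),np.degrees(s.x[3]).round(2),"rms px",np.sqrt((s.fun**2).mean()).round(2))
q=s.x;k=json.load(open("pics/w2.json"))
print("handle top end proj",proj(k,Ro.from_euler("z",q[3]).apply([(-99,0,64),(-99,0,26)])+q[:3],True)*f)
psi=np.degrees(q[3]);g=Ro.from_euler("z",q[3]).apply([-82,0,47])+q[:3];g[2]=47
e=[180,-35,psi];z=rot(e).apply([0,0,1]);tcp=g+5*z;print("tcp",tcp);plan(tcp,e)
E
```

```text
['w2'] [ 5.7576e+02 -2.9080e+02 -2.9900e+00  7.0000e-02] 4.06 rms px 2.31
['w1'] [ 5.8089e+02 -2.8835e+02 -1.2400e+01  8.0000e-02] 4.84 rms px 2.05
['w2', 'w1'] [ 5.7718e+02 -2.9046e+02 -5.2500e+00  8.0000e-02] 4.37 rms px 2.36
handle top end proj [[410.45630211 289.45418077]
 [409.35461809 308.39844015]]
tcp [ 498.27343736 -296.48702341   42.90423978]
turn [ 0.0304 -0.0002 -0.0359] min rows 1.0 shift [0.0182 0.0144 0.2831] min rows 3.0
```

Request:
send_rows([
  [[0.013, 0.014, 0.039], [0.03, 0, -0.036]],
  [[0, 0, 0.06], [0, 0, 0]],
  [[0, 0, 0.06], [0, 0, 0]],
  [[0, 0, 0.06], [0, 0, 0]],
  [[0, 0, 0.03], [0, 0, 0]],
  [[0, 0, 0.03], [0, 0, 0]],
  [[0, 0, 0], [0, 0, 0]],
  [[0, 0, 0], [0, 0, 0]],
])

```text
time_s: 4.1
ee_pos: [494.6, -296.4, 42.6]
ee_rot: [-179.9, -35.0, 4.3]
force: [0.1, 0.0, 0.4]
gripper_width: 90.9
gripper_force: 0.0
```

```bash
python3 look.py w3; python3 - <<'E'
import cv2
cv2.imwrite("pics/w3b.png",cv2.resize(cv2.imread("pics/w3.png"),(800,600)))
E
```

```text
4.15 [ 494.4 -296.3   42.9] [-180.   -35.     4.3] [-47.  25. 125.  77.  27. -30.]
```

View pics/w3b.png

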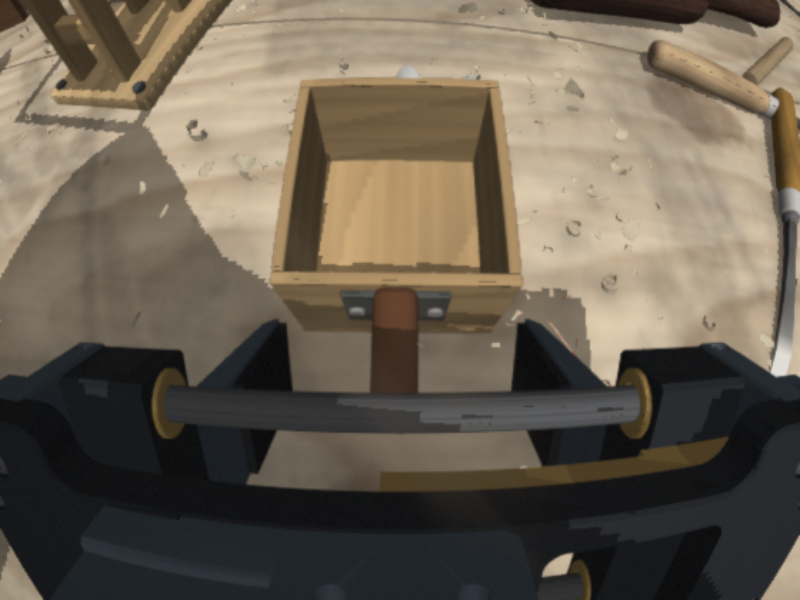

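The handle sits between the fingers at about (395,340), centred and square, with the box rim straight ahead. I'll close and refit the box.

```bash
python3 - <<'E'
from h import *
import json
f=800/560
P=[(272,284),(521,285),(302,83),(498,83),(303,331),(491,331)]
M=np.array([(-50,45,65),(-50,-45,65),(50,45,65),(50,-45,65),(-50,45,0),(-50,-45,0)],float)
k=json.load(open("pics/w3.json"))
for fz in (0,1):
    g=lambda q:(proj(k,Ro.from_euler("z",q[2]).apply(M)+[q[0],q[1],q[3]*fz],True)*f-P).ravel()
    s=least_squares(g,[574,-290,.07,0]);print(s.x.round(2),np.degrees(s.x[2]),np.sqrt((s.fun**2).mean()))
E
```

```text
[ 5.7279e+02 -2.8997e+02  7.0000e-02  0.0000e+00] 3.900622235581082 2.574899689673091
[ 5.7447e+02 -2.8981e+02  7.0000e-02 -4.0400e+00] 3.9016748336677676 1.1480322082422374
```

Request:
send_rows([
  [[0, 0, 0], [0, 0, 0]],
  [[0, 0, 0], [0, 0, 0]],
  [[0, 0, 0], [0, 0, 0]],
  [[0, 0, 0], [0, 0, 0]],
  [[0, 0, 0], [0, 0, 0]],
  [[0, 0, 0], [0, 0, 0]],
  [[0, 0, 0], [0, 0, 0]],
  [[0, 0, 0], [0, 0, 0]],
  [[0, 0, 0], [0, 0, 0]],
  [[0, 0, 0], [0, 0, 0]],
], grip=1, grip_force=45)

```text
time_s: 5.15
ee_pos: [494.0, -295.0, 41.8]
ee_rot: [-179.8, -34.9, 4.3]
force: [-0.6, -0.0, 0.5]
gripper_width: 16.2
gripper_force: 45.0
```

Request:
send_rows([
  [[0.006, 0, -0.008], [0, 0, 0]],
  [[0.0115, 0, -0.0164], [0, 0, 0]],
  [[0.0115, 0, -0.0164], [0, 0, 0]],
  [[0.0115, 0, -0.0164], [0, 0, 0]],
  [[0.0115, 0, -0.0164], [-0.0765, 0, 0.109]],
  [[0.0115, 0, -0.0164], [-0.0765, 0, 0.109]],
  [[0.0115, 0, -0.0164], [-0.0765, 0, 0.109]],
  [[0.0115, 0, -0.0164], [-0.0765, 0, 0.109]],
  [[0.0115, 0, -0.0164], [0, 0, 0]],
  [[0.0115, 0, -0.0164], [0, 0, 0]],
])

```text
time_s: 6.15
ee_pos: [493.9, -294.1, 137.1]
ee_rot: [-179.8, -34.8, -10.9]
force: [-0.1, -0.4, -2.7]
gripper_width: 15.9
gripper_force: 45.0
```

```bash
python3 - <<'E'
from h import *
s=state();print(s["ee_pos"],s["ee_rot"],s["qpos"].round(0))
plan([440,-200,141],[180,-35,-11]);plan([443,-14,141],[180,-35,-11])
E
```

```text
[ 493.91265323 -294.11329881  137.06287943] [-179.83516727  -34.83425859  -10.89049091] [-41.  13. 123.  53.  22.  14.]
turn [-0.0079  0.0058  0.0031] min rows 1.0 shift [-0.1116 -0.1642 -0.0878] min rows 3.0
turn [-0.0079  0.0058  0.0031] min rows 1.0 shift [-0.1649 -0.5305 -0.1251] min rows 6.0
```

Request:
send_rows([
  [[-0.0186, -0.0274, -0.0146], [0, 0, 0]],
  [[-0.0186, -0.0274, -0.0146], [0, 0, 0]],
  [[-0.0186, -0.0274, -0.0146], [0, 0, 0]],
  [[-0.0186, -0.0274, -0.0146], [0, 0, 0]],
  [[-0.0186, -0.0274, -0.0146], [0, 0, 0]],
  [[-0.0186, -0.0274, -0.0146], [0, 0, 0]],
])

```text
time_s: 6.75
ee_pos: [439.4, -200.0, 140.9]
ee_rot: [-179.8, -34.9, -10.9]
force: [-0.3, -0.2, -2.2]
gripper_width: 15.6
gripper_force: 45.0
```

Request:
send_rows([
  [[-0.0053, -0.0366, -0.0037], [0, 0, 0]],
  [[-0.0053, -0.0366, -0.0037], [0, 0, 0]],
  [[-0.0053, -0.0366, -0.0037], [0, 0, 0]],
  [[-0.0053, -0.0366, -0.0037], [0, 0, 0]],
  [[-0.0053, -0.0366, -0.0037], [0, 0, 0]],
  [[-0.0053, -0.0366, -0.0037], [0, 0, 0]],
  [[-0.0053, -0.0366, -0.0037], [0, 0, 0]],
  [[-0.0053, -0.0366, -0.0037], [0, 0, 0]],
  [[-0.0053, -0.0366, -0.0037], [0, 0, 0]],
  [[-0.0053, -0.0366, -0.0037], [0, 0, 0]],
])

```text
time_s: 7.75
ee_pos: [440.4, -46.0, 139.8]
ee_rot: [-179.9, -34.4, -11.0]
force: [-0.1, -0.7, -1.8]
gripper_width: 15.9
gripper_force: 45.0
```

```bash
python3 look.py w4; python3 - <<'E'
from h import *
im=grab_frame("scene");cv2.imwrite("pics/s4.png",im[...,::-1])
a=cv2.resize(cv2.imread("pics/w4.png"),(800,600));cv2.imwrite("pics/w4b.png",a)
plan([443,-14,141],[180,-35,-11])
E
```

```text
7.8 [440.5 -44.9 139.8] [-179.8  -34.4  -11. ] [ -5.   0. 138. -23.   8. 118.]
turn [-0.0078  0.0203  0.0084] min rows 1.0 shift [-0.0045 -0.0623 -0.0061] min rows 1.0
```

View pics/w4b.png

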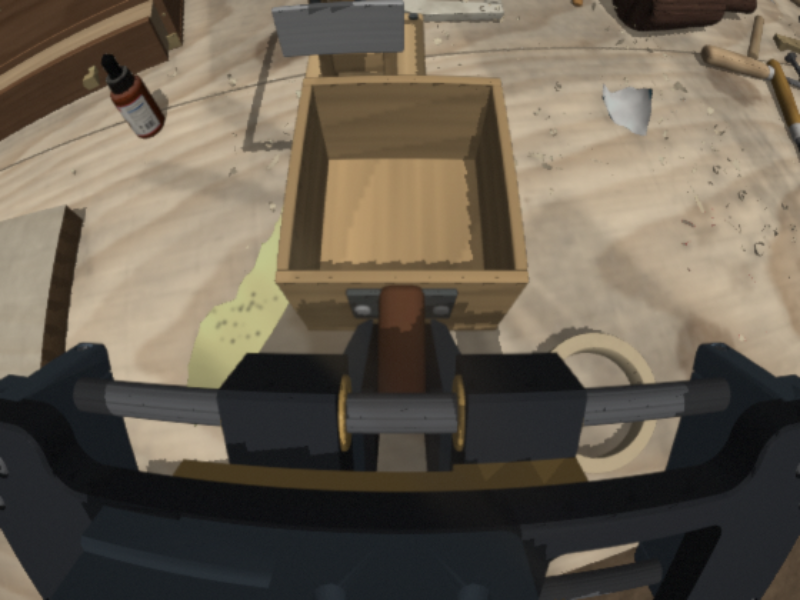

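The wrist view shows the box level in the grip, with the paddle plate ahead and its lower edge running (283,55) to (404,50). I'll check it against the estimated chute pose.

```bash
python3 - <<'E'
from h import *
import json
k=json.load(open("pics/w4.json"));f=800/560
c=Ro.from_euler("z",-11,degrees=True);L=np.array([610,-46.9,0])
for n,p in [("pl L",(11,35,130)),("pl R",(11,-35,130))]: print(n,(proj(k,c.apply(p)+L,True)*f).round(0))
for uv in [(283,55),(404,50)]: print(c.inv().apply(onz(k,np.array(uv)/f,130,True)-L).round(1))
E
```

```text
pl L [[285.  60.]]
pl R [[407.  55.]]
[ 15.7  36.8 130. ]
[ 15.7 -33.1 130. ]
```

```bash
python3 - <<'E'
from h import *
plan([486.3,-22,140.5],[180,-34.9,-11])
E
```

```text
turn [-0.0077  0.0168  0.0084] min rows 1.0 shift [ 0.0672 -0.0632  0.0451] min rows 2.0
```

Request:
send_rows([
  [[0, -0.01, 0], [-0.007, 0.017, 0.008]],
  [[0.008, -0.01, 0.0055], [0, 0, 0]],
  [[0.008, -0.01, 0.0055], [0, 0, 0]],
  [[0.008, -0.01, 0.0055], [0, 0, 0]],
  [[0.008, -0.01, 0.0055], [0, 0, 0]],
  [[0.008, -0.01, 0.0055], [0, 0, 0]],
  [[0.008, -0.003, 0.0055], [0, 0, 0]],
  [[0.008, 0, 0.0055], [0, 0, 0]],
  [[0.011, 0, 0.0066], [0, 0, 0]],
  [[0, 0, 0], [0, 0, 0]],
])

```text
time_s: 8.85
ee_pos: [487.9, -23.9, 140.9]
ee_rot: [-179.9, -35.0, -11.3]
force: [-0.2, 0.8, -1.9]
gripper_width: 15.8
gripper_force: 45.0
```

```bash
python3 - <<'E'
from h import *
s=state();print(s["ee_pos"],s["ee_rot"],s["qpos"].round(0),s["force"].round(1))
c=Ro.from_euler("z",-11,degrees=True);print(c.inv().apply(s["ee_pos"]-[610,-46.9,0]))
im=grab_frame("scene");cv2.imwrite("pics/s5.png",im[...,::-1])
cv2.imwrite("pics/s5b.png",cv2.resize(im[80:230,190:390,::-1],(800,600),interpolation=2))
plan([486.3,-22,140.5],[180,-34.9,-11])
E
```

```text
[487.85586884 -23.94054283 140.92290804] [-179.91220726  -34.98035622  -11.25454988] [  0.   4. 133. -40.  10. 138.] [-0.2  0.8 -1.9]
[-124.2808704    -0.76857168  140.92290804]
turn [ 0.0026 -0.0014 -0.0071] min rows 1.0 shift [-0.0024 -0.0034 -0.0013] min rows 1.0
```

View pics/s5b.png

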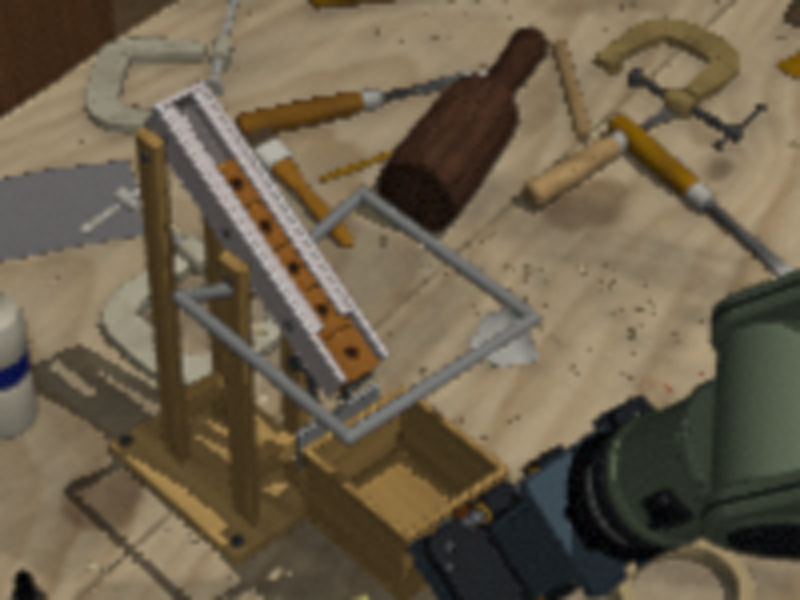

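The scene view shows the box rim just under the lip, beneath the bail and clear of it, with the plate just beyond the far wall at about (345,415). I'll start the first stroke.

Request:
send_rows([
  [[0.0033, 0, 0.0023], [0, 0, 0]],
  [[0.0033, 0, 0.0023], [0, 0, 0]],
  [[0.0033, 0, 0.0023], [0, 0, 0]],
  [[0.0033, 0, 0.0023], [0, 0, 0]],
  [[0.0033, 0, 0.0023], [0, 0, 0]],
  [[0.0033, 0, 0.0023], [0, 0, 0]],
  [[0.0033, 0, 0.0023], [0, 0, 0]],
])

```text
time_s: 9.6
ee_pos: [499.5, -26.4, 139.5]
ee_rot: [180.0, -34.8, -11.1]
force: [-3.4, 1.8, -4.1]
gripper_width: 15.5
gripper_force: 45.0
```

Request:
send_rows([
  [[0.0033, 0, 0.0023], [0, 0, 0]],
  [[0.0033, 0, 0.0023], [0, 0, 0]],
  [[0.0033, 0, 0.0023], [0, 0, 0]],
  [[0.0033, 0, 0.0023], [0, 0, 0]],
])

```text
time_s: 10.0
ee_pos: [505.9, -28.0, 138.1]
ee_rot: [179.9, -34.6, -11.1]
force: [-7.7, 3.4, -6.3]
gripper_width: 15.9
gripper_force: 45.0
```

Request:
send_rows([
  [[0.0033, 0, 0.0023], [0, 0, 0]],
  [[0.0033, 0, 0.0023], [0, 0, 0]],
])

```text
time_s: 10.2
ee_pos: [509.2, -28.7, 137.6]
ee_rot: [179.9, -34.5, -11.1]
force: [-7.7, 5.2, -6.9]
gripper_width: 15.5
gripper_force: 45.0
```

```bash
cat > ck.py <<'E'
from h import *
import sys
s=state();c=Ro.from_euler("z",-11,degrees=True)
print("chute xyz",c.inv().apply(s["ee_pos"]-[610,-46.9,0]).round(1),"F",c.inv().apply(s["force"]).round(1),s["ee_rot"].round(1),s["qpos"].round(0),s["gripper_width"].round(1),s["time_s"])
if len(sys.argv)>1:
    im=grab_frame("wrist")
    cv2.imwrite(f"pics/{sys.argv[1]}.png",im[:,:,::-1])
    print([(round(d["p"],2),d["bbox"]) for d in trace("wrist","block1")])
    grab_frame("top");print([(round(d["p"],2),d["bbox"]) for d in trace("top","block1")])
E
python3 ck.py
```

```text
Traceback (most recent call last):
  File "ck.py", line 4, in <module>
    print("chute xyz",c.inv().apply(s["ee_pos"]-[610,-46.9,0]).round(1),"F",c.inv().apply(s["force"]).round(1),s["ee_rot"].round(1),s["qpos"].round(0),s["gripper_width"].round(1),s["time_s"])
                                                                                                                                                       ^^^^^^^^^^^^^^^^^^^^^^^^
AttributeError: 'float' object has no attribute 'round'
```

Request:
send_rows([
  [[0.0033, 0, 0.0023], [0, 0, 0]],
  [[0.0033, 0, 0.0023], [0, 0, 0]],
])

```text
time_s: 10.4
ee_pos: [511.7, -29.8, 136.6]
ee_rot: [179.8, -34.3, -11.1]
force: [-18.2, 7.1, -1.5]
gripper_width: 16.0
gripper_force: 45.0
```

```bash
sed -i 's/s\["gripper_width"\].round(1)/s["gripper_width"]/' ck.py; python3 ck.py k1
```

```text
chute xyz [-99.8  -2.  136.6] F [-19.2   3.5  -1.5] [179.8 -34.3 -11.1] [ -1.   7. 131. -35.  10. 133.] 15.963862718086762 10.4
[(0.85, [249.1, 162.8, 50.4, 26.5])]
[(0.57, [287.9, 191.0, 31.0, 44.8]), (0.48, [298.9, 184.8, 12.9, 6.5]), (0.44, [305.6, 174.0, 9.5, 11.3]), (0.43, [296.3, 207.3, 6.9, 13.5]), (0.38, [305.2, 166.7, 7.9, 6.3])]
```

Request:
send_rows([
  [[-0.0033, 0, -0.0023], [0, 0, 0]],
  [[-0.0033, 0, -0.0023], [0, 0, 0]],
  [[-0.0033, 0, -0.0023], [0, 0, 0]],
  [[-0.005, 0, -0.0035], [0, 0, 0]],
  [[-0.005, 0, -0.0035], [0, 0, 0]],
  [[-0.005, 0, -0.0035], [0, 0, 0]],
  [[-0.005, 0, -0.0035], [0, 0, 0]],
  [[-0.005, 0, -0.0035], [0, 0, 0]],
  [[-0.005, 0, -0.0035], [0, 0, 0]],
  [[-0.005, 0, -0.0035], [0, 0, 0]],
])

```text
time_s: 11.6
ee_pos: [491.1, -23.8, 142.1]
ee_rot: [-179.8, -35.1, -11.2]
force: [-0.8, 0.7, -2.1]
gripper_width: 15.8
gripper_force: 45.0
```

```bash
python3 ck.py k2; python3 - <<'E'
from h import *
im=grab_frame("scene")
a=cv2.imread("pics/k2.png")[0:260,140:420]
b=im[80:230,190:390,::-1]
cv2.imwrite("pics/k2b.png",np.hstack([cv2.resize(a,(400,400)),cv2.resize(b,(400,400),interpolation=2)]))
E
```

```text
chute xyz [-121.1    0.   142.1] F [-1.   0.5 -2.1] [-179.8  -35.1  -11.2] [ -0.   5. 133. -39.  10. 138.] 15.760127578209982 11.6
[(0.93, [249.8, 162.0, 50.9, 27.6])]
[(0.62, [307.0, 171.7, 3.5, 8.3]), (0.57, [303.0, 183.8, 9.3, 11.1]), (0.52, [299.2, 192.6, 9.6, 5.3]), (0.5, [308.3, 162.1, 2.8, 11.9]), (0.4, [294.1, 212.9, 9.0, 13.3])]
```

View pics/k2b.png

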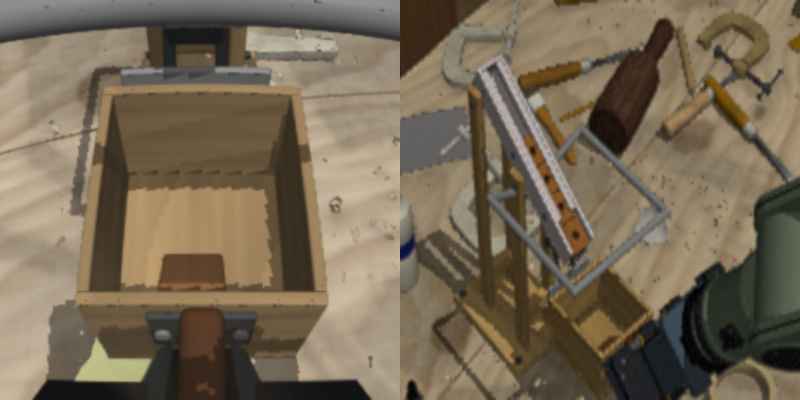

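One block lies flat in the box near the handle wall, the paddle is back, and four blocks remain. I'll shift sideways by 20 mm and do the second stroke.

Request:
send_rows([
  [[-0.0066, 0, -0.0046], [0, 0, 0]],
  [[0, 0.01, 0], [0, 0, 0]],
  [[0, 0.01, 0], [0, 0, 0]],
  [[0, 0.01, 0], [0, 0, 0]],
  [[0, 0.01, 0], [0, 0, 0]],
  [[0, 0, 0], [0, 0, 0]],
])

```text
time_s: 12.45
ee_pos: [481.5, -43.4, 140.5]
ee_rot: [-179.9, -34.9, -11.3]
force: [0.0, 0.1, -2.5]
gripper_width: 16.0
gripper_force: 45.0
```

```bash
python3 ck.py
```

```text
chute xyz [-126.8  -21.1  140.5] F [ 0.   0.1 -2.5] [-179.9  -34.9  -11.3] [ -4.   4. 134. -30.   9. 126.] 15.989044675272794 12.45
```

Request:
send_rows([
  [[0.0041, 0, 0.0029], [0, 0, 0]],
  [[0.0041, 0, 0.0029], [0, 0, 0]],
  [[0.0041, 0, 0.0029], [0, 0, 0]],
  [[0.0041, 0, 0.0029], [0, 0, 0]],
  [[0.0041, 0, 0.0029], [0, 0, 0]],
  [[0.0033, 0, 0.0023], [0, 0, 0]],
  [[0.0033, 0, 0.0023], [0, 0, 0]],
  [[0.0033, 0, 0.0023], [0, 0, 0]],
  [[0.0033, 0, 0.0023], [0, 0, 0]],
])

```text
time_s: 13.35
ee_pos: [499.9, -47.0, 138.6]
ee_rot: [179.9, -34.6, -11.1]
force: [-5.7, 4.7, -5.2]
gripper_width: 15.8
gripper_force: 45.0
```

```bash
python3 ck.py
```

```text
chute xyz [-108.1  -21.1  138.6] F [-6.4  3.5 -5.2] [179.9 -34.6 -11.1] [ -4.   6. 132. -28.   9. 123.] 15.832740812888984 13.35
```

Request:
send_rows([
  [[0.0033, 0, 0.0023], [0, 0, 0]],
  [[0.0033, 0, 0.0023], [0, 0, 0]],
  [[0.0033, 0, 0.0023], [0, 0, 0]],
  [[0.0033, 0, 0.0023], [0, 0, 0]],
])

```text
time_s: 13.75
ee_pos: [506.5, -48.4, 137.5]
ee_rot: [179.9, -34.4, -11.1]
force: [-7.2, 4.7, -5.9]
gripper_width: 15.9
gripper_force: 45.0
```

```bash
python3 ck.py k3
```

```text
chute xyz [-101.3  -21.3  137.5] F [-8.   3.2 -5.9] [179.9 -34.4 -11.1] [ -4.   6. 131. -27.   9. 122.] 15.857657781696743 13.75
[(0.93, [251.9, 162.5, 46.4, 28.7]), (0.7, [199.8, 72.2, 62.8, 70.0]), (0.19, [191.1, 57.2, 178.4, 219.0])]
[(0.53, [307.9, 161.9, 3.6, 11.2]), (0.51, [296.4, 199.7, 11.6, 10.7]), (0.41, [304.7, 173.8, 6.5, 8.8]), (0.4, [299.6, 183.0, 11.5, 9.3]), (0.18, [272.6, 134.0, 61.9, 91.5])]
```

Request:
send_rows([
  [[0.0033, 0, 0.0023], [0, 0, 0]],
  [[0, 0, 0], [0, 0, 0]],
])

```text
time_s: 14.15
ee_pos: [507.6, -48.9, 137.1]
ee_rot: [179.8, -34.4, -11.1]
force: [-9.8, 4.5, -4.3]
gripper_width: 16.0
gripper_force: 45.0
```

```bash
python3 ck.py k4
```

```text
chute xyz [-100.1  -21.5  137.1] F [-10.5   2.6  -4.3] [179.8 -34.4 -11.1] [ -4.   7. 131. -26.   9. 122.] 15.969437139517751 14.15
[(0.92, [252.1, 161.8, 49.9, 27.3]), (0.65, [227.9, 90.3, 49.4, 57.8])]
[(0.64, [305.3, 183.1, 5.1, 11.5]), (0.57, [308.2, 165.8, 1.8, 10.3]), (0.51, [300.9, 208.6, 8.8, 13.1]), (0.41, [306.1, 175.1, 3.0, 7.7])]
```

Request:
send_rows([
  [[-0.0033, 0, -0.0023], [0, 0, 0]],
  [[-0.0033, 0, -0.0023], [0, 0, 0]],
  [[-0.0033, 0, -0.0023], [0, 0, 0]],
  [[-0.005, 0, -0.0035], [0, 0, 0]],
  [[-0.005, 0, -0.0035], [0, 0, 0]],
  [[-0.005, 0, -0.0035], [0, 0, 0]],
  [[-0.005, 0, -0.0035], [0, 0, 0]],
  [[-0.005, 0, -0.0035], [0, 0, 0]],
  [[-0.005, 0, -0.0035], [0, 0, 0]],
  [[-0.005, 0, -0.0035], [0, 0, 0]],
])

```text
time_s: 15.35
ee_pos: [486.4, -43.5, 141.9]
ee_rot: [-179.9, -35.1, -11.2]
force: [-0.5, -0.3, -2.8]
gripper_width: 15.9
gripper_force: 45.0
```

```bash
python3 ck.py k5; python3 - <<'E'
from h import *
im=grab_frame("scene")
a=cv2.imread("pics/k5.png")[0:260,140:420]
b=im[80:230,190:390,::-1]
cv2.imwrite("pics/k5b.png",np.hstack([cv2.resize(a,(400,400)),cv2.resize(b,(400,400),interpolation=2)]))
E
```

```text
chute xyz [-122.   -20.2  141.9] F [-0.5 -0.4 -2.8] [-179.9  -35.1  -11.2] [ -4.   4. 134. -30.   8. 126.] 15.868631406235952 15.35
[(0.89, [253.3, 161.1, 48.1, 29.3]), (0.83, [231.8, 90.4, 43.2, 58.1])]
[(0.59, [304.4, 184.8, 4.4, 6.2]), (0.57, [299.1, 187.8, 13.6, 13.5]), (0.55, [297.7, 203.9, 12.1, 3.7]), (0.37, [301.5, 214.9, 8.7, 10.5]), (0.37, [307.6, 172.0, 3.1, 10.7])]
```

View pics/k5b.png

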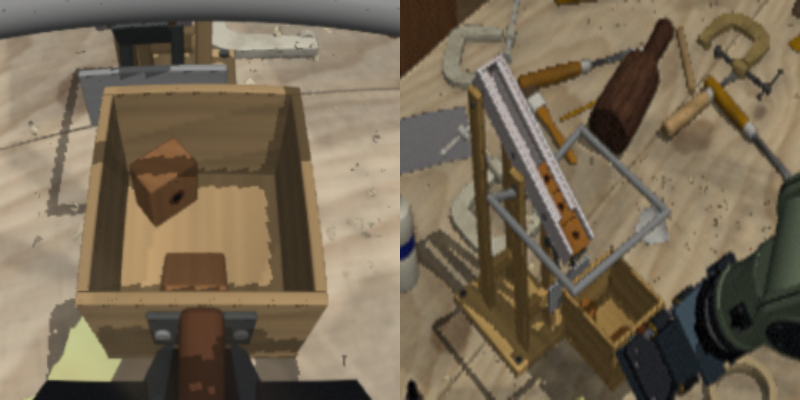

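Two blocks are in the box, three are left in the chute, and the plate is back. The third stroke will be 30 mm to the other side.

Request:
send_rows([
  [[-0.0066, 0, -0.0046], [0, 0, 0]],
  [[0, -0.01, 0], [0, 0, 0]],
  [[0, -0.01, 0], [0, 0, 0]],
  [[0, -0.01, 0], [0, 0, 0]],
  [[0, -0.01, 0], [0, 0, 0]],
  [[0, -0.01, 0], [0, 0, 0]],
  [[0, -0.008, 0], [0, 0, 0]],
  [[0, 0, 0], [0, 0, 0]],
])

```text
time_s: 16.4
ee_pos: [486.8, -13.8, 140.7]
ee_rot: [-179.9, -35.0, -11.1]
force: [0.3, -0.0, -2.1]
gripper_width: 15.6
gripper_force: 45.0
```

```bash
python3 ck.py
```

```text
chute xyz [-127.2    9.   140.7] F [ 0.3  0.  -2.1] [-179.9  -35.   -11.1] [  2.   4. 133. -43.  11. 143.] 15.558431228871541 16.4
```

Request:
send_rows([
  [[0.0041, 0, 0.0029], [0, 0, 0]],
  [[0.0041, 0, 0.0029], [0, 0, 0]],
  [[0.0041, 0, 0.0029], [0, 0, 0]],
  [[0.0041, 0, 0.0029], [0, 0, 0]],
  [[0.0041, 0, 0.0029], [0, 0, 0]],
  [[0.0033, 0, 0.0023], [0, 0, 0]],
  [[0.0033, 0, 0.0023], [0, 0, 0]],
  [[0.0033, 0, 0.0023], [0, 0, 0]],
  [[0.0033, 0, 0.0023], [0, 0, 0]],
])

```text
time_s: 17.3
ee_pos: [505.0, -18.6, 138.8]
ee_rot: [179.9, -34.7, -11.2]
force: [-6.1, 2.7, -6.6]
gripper_width: 15.4
gripper_force: 45.0
```

```bash
python3 ck.py
```

```text
chute xyz [-108.5    7.7  138.8] F [-6.5  1.5 -6.6] [179.9 -34.7 -11.2] [  1.   6. 132. -40.  11. 140.] 15.410324923610846 17.3
```

Request:
send_rows([
  [[0.0033, 0, 0.0023], [0, 0, 0]],
  [[0.0033, 0, 0.0023], [0, 0, 0]],
  [[0.0033, 0, 0.0023], [0, 0, 0]],
  [[0.0033, 0, 0.0023], [0, 0, 0]],
  [[0.0033, 0, 0.0023], [0, 0, 0]],
  [[0, 0, 0], [0, 0, 0]],
])

```text
time_s: 17.9
ee_pos: [513.1, -20.7, 137.2]
ee_rot: [179.8, -34.4, -11.1]
force: [-8.1, 3.5, -7.9]
gripper_width: 16.0
gripper_force: 45.0
```

```bash
python3 ck.py k6
```

```text
chute xyz [-100.2    7.2  137.2] F [-8.6  1.9 -7.9] [179.8 -34.4 -11.1] [  1.   7. 131. -39.  11. 138.] 16.026641169566386 17.9
[(0.77, [252.4, 164.1, 45.5, 23.1]), (0.71, [228.0, 90.8, 47.0, 58.6]), (0.59, [270.0, 114.1, 56.5, 50.3])]
[(0.59, [302.9, 184.4, 5.1, 7.9]), (0.57, [295.1, 205.0, 5.9, 16.0]), (0.54, [304.3, 172.4, 5.9, 12.2]), (0.47, [291.2, 195.0, 8.7, 4.2]), (0.39, [297.7, 199.0, 13.0, 11.2])]
```

Request:
send_rows([
  [[0.0025, 0, 0.0017], [0, 0, 0]],
  [[0, 0, 0], [0, 0, 0]],
])

```text
time_s: 18.3
ee_pos: [513.4, -20.9, 136.9]
ee_rot: [179.8, -34.4, -11.1]
force: [-14.8, 6.4, -3.1]
gripper_width: 16.2
gripper_force: 45.0
```

Request:
send_rows([
  [[-0.0033, 0, -0.0023], [0, 0, 0]],
  [[-0.0033, 0, -0.0023], [0, 0, 0]],
  [[-0.0033, 0, -0.0023], [0, 0, 0]],
  [[-0.005, 0, -0.0035], [0, 0, 0]],
  [[-0.005, 0, -0.0035], [0, 0, 0]],
  [[-0.005, 0, -0.0035], [0, 0, 0]],
  [[-0.005, 0, -0.0035], [0, 0, 0]],
  [[-0.005, 0, -0.0035], [0, 0, 0]],
  [[-0.005, 0, -0.0035], [0, 0, 0]],
  [[-0.01, 0, -0.007], [0, 0, 0]],
])

```text
time_s: 19.3
ee_pos: [490.2, -14.2, 142.1]
ee_rot: [-179.8, -35.2, -11.2]
force: [0.4, 0.9, -3.3]
gripper_width: 15.8
gripper_force: 45.0
```

```bash
python3 ck.py k7; python3 - <<'E'
from h import *
im=grab_frame("scene")
a=cv2.imread("pics/k7.png")[0:260,140:420]
b=im[80:230,190:390,::-1]
cv2.imwrite("pics/k7b.png",np.hstack([cv2.resize(a,(400,400)),cv2.resize(b,(400,400),interpolation=2)]))
# board fit: top + scene masks
for c in ("top","scene"):
    grab_frame(c)
    d=trace(c,"board")[0];m=d["pixels"].astype(np.uint8);r=cv2.minAreaRect(cv2.findContours(m,0,1)[0][0]);print(c,d["p"],m.sum(),r)
    cn=max(cv2.findContours(m,0,1)[0],key=len);q=cv2.approxPolyDP(cn,8,True)[:,0];k=calibration(c)
    print([(p.tolist(),onz(k,p,32)[:2].round(0).tolist()) for p in q])
E
```

```text
chute xyz [-123.9    9.2  142.1] F [ 0.2  0.9 -3.3] [-179.8  -35.2  -11.2] [  2.   5. 133. -43.  11. 143.] 15.787603920381553 19.3
[(0.97, [271.1, 114.5, 55.4, 47.6]), (0.82, [227.1, 90.4, 46.9, 58.4]), (0.77, [251.7, 162.9, 50.5, 26.9])]
[(0.71, [273.5, 135.2, 61.9, 88.3]), (0.63, [298.4, 191.3, 9.9, 10.7]), (0.55, [296.2, 205.2, 14.2, 11.6]), (0.49, [294.9, 215.0, 5.5, 9.1]), (0.44, [303.5, 179.1, 6.4, 11.2])]
top 0.67 2782 ((204.8802032470703, 217.9514617919922), (50.46118927001953, 57.314823150634766), 6.115503787994385)
[([186, 189], [654.0, 381.0]), ([178, 243], [456.0, 405.0]), ([226, 248], [439.0, 230.0]), ([231, 194], [636.0, 215.0])]
scene 0.98 6487 ((208.50001525878906, 323.0), (86.97413635253906, 79.90306091308594), 45.0)
[([205, 274], [641.0, 216.0]), ([152, 321], [650.0, 388.0]), ([212, 380], [444.0, 405.0]), ([264, 323], [438.0, 231.0])]
```

View pics/k7b.png

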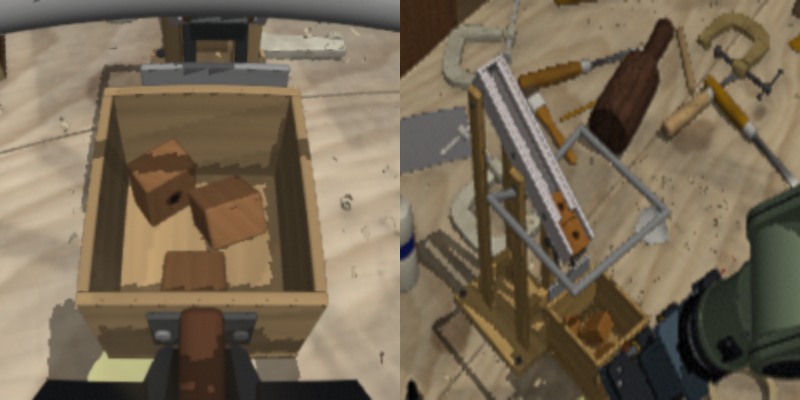

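Three blocks are in the box and two are left in the chute. I'll back out while yawing left (wrist limits favour yaw of about +35 at the board).

Request:
send_rows([
  [[-0.008, 0, -0.0057], [0, 0, 0]],
  [[-0.008, 0, -0.0057], [0.08, 0, -0.114]],
  [[-0.008, 0, -0.0057], [0.08, 0, -0.114]],
  [[-0.008, 0, -0.0057], [0.08, 0, -0.114]],
  [[0, 0, 0], [0.04, 0, -0.057]],
  [[0, 0, 0], [0.04, 0, -0.057]],
  [[0, 0, 0], [0.04, 0, -0.057]],
  [[0, 0, 0], [0.04, 0, -0.057]],
  [[0, 0, 0], [0, 0, 0]],
])

```text
time_s: 20.65
ee_pos: [472.8, -11.7, 138.0]
ee_rot: [-179.6, -34.1, 1.3]
force: [0.0, -0.0, -3.0]
gripper_width: 16.0
gripper_force: 45.0
```

```bash
python3 ck.py; python3 -c "
from h import *
print(state()['ee_pos']);plan([450,150,135],[180,-35,24]);plan([475,255,125],[180,-35,36])"
```

```text
chute xyz [-141.4    8.4  138. ] F [ 0. -0. -3.] [-179.6  -34.1    1.3] [ -6.   3. 135.  29.   9.  56.] 16.015568825766355 20.65
[472.82064905 -11.67983862 137.97024191]
turn [ 0.4343  0.0282 -0.6527] min rows 3.0 shift [ 0.0702 -0.314   0.0564] min rows 4.0
turn [ 0.672   0.0263 -0.9975] min rows 5.0 shift [ 0.2448 -0.4289  0.2031] min rows 6.0
```

Request:
send_rows([
  [[0, -0.0408, 0], [0.054, 0.0035, -0.0815]],
  [[0, -0.0408, 0], [0.054, 0.0035, -0.0815]],
  [[0.0023, -0.0408, 0.0016], [0.054, 0.0035, -0.0815]],
  [[0.0023, -0.0408, 0.0016], [0.054, 0.0035, -0.0815]],
  [[0.0023, -0.0408, 0.0016], [0.054, 0.0035, -0.0815]],
  [[0.0023, -0.0408, 0.0016], [0.054, 0.0035, -0.0815]],
  [[0.0035, -0.0408, 0.0025], [0.054, 0.0035, -0.0815]],
  [[0.0035, -0.0408, 0.0025], [0.054, 0.0035, -0.0815]],
  [[0, 0, 0], [0, 0, 0]],
])

```text
time_s: 21.55
ee_pos: [449.6, 151.4, 138.1]
ee_rot: [179.9, -34.9, 24.2]
force: [0.5, -0.9, -3.1]
gripper_width: 15.6
gripper_force: 45.0
```

```bash
python3 ck.py; python3 -c "
from h import *
print(state()['ee_pos']);plan([475,255,125],[180,-34.7,36])"
```

```text
chute xyz [-195.3  164.1  138.1] F [ 0.7 -0.8 -3.1] [179.9 -34.9  24.2] [ 13.   3. 135.  42.   9.  39.] 15.639166452099206 21.55
[449.56906037 151.41058081 138.1388839 ]
turn [ 0.2374 -0.0075 -0.3376] min rows 2.0 shift [ 0.119  -0.1377  0.1144] min rows 3.0
```

```bash
python3 - <<'E'
from h import *
from scipy.optimize import minimize
obs=[]
for c in ("top","scene"):
    grab_frame(c);d=trace(c,"board")
    print(c,[(x["p"],x["bbox"]) for x in d[:2]])
    if d: obs.append((c,calibration(c),d[0]["pixels"]))
P=np.array([(a,b,z) for a in(-103,103) for b in(-88.5,88.5) for z in(0,32)],float)
def hull(k,q):
    X=Ro.from_euler("z",q[2],degrees=True).apply(P)+[q[0],q[1],0]
    return cv2.convexHull(proj(k,X).astype(np.float32))[:,0]
def cost(q,o):
    t=0
    for c,k,m in o:
        S=4;im=np.zeros((420*S,560*S),np.uint8);cv2.fillConvexPoly(im,np.round((hull(k,q)+.5)*S).astype(int),1)
        f=cv2.resize(im.astype(np.float32),(560,420),interpolation=cv2.INTER_AREA)
        t+=np.abs(f-m).sum()/m.sum()
    return t
for o in ([obs[0]],[obs[1]],obs):
    r=minimize(cost,[546,308,-5],args=(o,),method="Nelder-Mead",options=dict(initial_simplex=[[546,308,-5],[556,308,-5],[546,318,-5],[546,308,-1]]));print([c for c,_,_ in o],r.x.round(1),r.fun)
E
```

```text
top [(0.74, [174.2, 189.2, 58.7, 60.1])]
scene [(0.84, [150.2, 276.8, 114.8, 103.2]), (0.34, [218.8, 100.2, 104.2, 119.1])]
['top'] [547.9 310.6  -5.3] 0.114275875639512
['scene'] [548.1 306.7  -5.1] 0.03682738933208196
['top', 'scene'] [547.8 308.7  -5.3] 0.16271519903244233
```

Request:
send_rows([
  [[0.02, -0.023, 0.017], [0.04, 0, -0.056]],
  [[0.02, -0.023, 0.017], [0.04, 0, -0.056]],
  [[0.02, -0.023, 0.017], [0.04, 0, -0.056]],
  [[0.02, -0.023, 0.017], [0.04, 0, -0.056]],
  [[0.02, -0.023, 0.017], [0.04, 0, -0.056]],
  [[0.02, -0.023, 0.017], [0.04, 0, -0.056]],
  [[0, 0, 0], [0, 0, 0]],
])

```text
time_s: 22.45
ee_pos: [486.7, 250.1, 131.0]
ee_rot: [-180.0, -35.0, 36.0]
force: [-0.2, -0.6, -2.2]
gripper_width: 15.6
gripper_force: 45.0
```

```bash
python3 ck.py; python3 -c "
from h import *
print(state()['ee_pos']);plan([484,261.5,95],[180,-34.9,36]);plan([484,261.5,75],[180,-34.9,36])"
```

```text
chute xyz [-177.7  268.   131. ] F [-0.1 -0.6 -2.2] [-180.  -35.   36.] [ 21.  10. 128.  49.  11.  30.] 15.619154393515933 22.45
[486.70803185 250.11940425 131.0483502 ]
turn [-0.0007 -0.0041  0.    ] min rows 1.0 shift [-0.0339 -0.0216  0.0643] min rows 1.0
turn [-0.0007 -0.0041  0.    ] min rows 1.0 shift [-0.0568 -0.0216  0.0971] min rows 2.0
```

Request:
send_rows([
  [[-0.0085, -0.0054, 0.016], [0, 0, 0]],
  [[-0.0085, -0.0054, 0.016], [0, 0, 0]],
  [[-0.0085, -0.0054, 0.016], [0, 0, 0]],
  [[-0.0085, -0.0054, 0.016], [0, 0, 0]],
  [[-0.0046, 0, 0.0066], [0, 0, 0]],
  [[-0.0046, 0, 0.0066], [0, 0, 0]],
  [[-0.0046, 0, 0.0066], [0, 0, 0]],
  [[-0.0035, 0, 0.0049], [0, 0, 0]],
  [[0, 0, 0], [0, 0, 0]],
])

```text
time_s: 23.35
ee_pos: [482.7, 259.0, 79.3]
ee_rot: [180.0, -34.9, 35.8]
force: [1.0, -0.4, -2.6]
gripper_width: 15.7
gripper_force: 45.0
```

```bash
python3 ck.py; python3 -c "
from h import *
print(state()['ee_pos'])"
```

```text
chute xyz [-183.4  275.9   79.3] F [ 1.  -0.2 -2.6] [180.  -34.9  35.8] [ 23.  16. 132. 104.   8. -25.] 15.740547028481132 23.35
[482.65507418 258.96625102  79.29155911]
```

Request:
send_rows([
  [[-0.001, -0.004, 0.0025], [0, 0, 0]],
  [[-0.002, 0, 0.003], [0, 0, 0]],
  [[-0.00115, 0, 0.00164], [0, 0, 0]],
  [[0, 0, 0], [0, 0, 0]],
])

```text
time_s: 23.75
ee_pos: [482.1, 261.3, 75.9]
ee_rot: [180.0, -35.0, 35.8]
force: [0.7, -0.9, -2.6]
gripper_width: 16.1
gripper_force: 45.0
```

Request:
send_rows([
  [[-0.00115, 0, 0.00164], [0, 0, 0]],
  [[0, 0, 0], [0, 0, 0]],
])

```text
time_s: 23.95
ee_pos: [482.4, 261.6, 75.5]
ee_rot: [-180.0, -35.1, 35.8]
force: [-1.3, -2.1, 0.7]
gripper_width: 16.2
gripper_force: 45.0
```

Request:
send_rows([
  [[-0.00115, 0, 0.00164], [0, 0, 0]],
  [[0, 0, 0], [0, 0, 0]],
])

```text
time_s: 24.15
ee_pos: [482.6, 261.8, 75.0]
ee_rot: [-180.0, -35.1, 35.8]
force: [-3.3, -3.4, 5.3]
gripper_width: 15.8
gripper_force: 45.0
```

Request:
send_rows([
  [[0, 0, 0], [0, 0, 0]],
  [[0, 0, 0], [0, 0, 0]],
  [[0, 0, 0], [0, 0, 0]],
  [[0, 0, 0], [0, 0, 0]],
  [[0, 0, 0], [0, 0, 0]],
  [[0, 0, 0], [0, 0, 0]],
  [[0, 0, 0], [0, 0, 0]],
  [[0, 0, 0], [0, 0, 0]],
], grip=0.4)

```text
time_s: 24.95
ee_pos: [482.0, 261.5, 73.8]
ee_rot: [-180.0, -35.0, 35.9]
force: [-0.0, 0.0, -0.4]
gripper_width: 55.0
gripper_force: 0.0
```

Released. Now I'll back out along the tool axis and check with the networks.

Request:
send_rows([
  [[0, 0, -0.02], [0, 0, 0]],
  [[0, 0, -0.03], [0, 0, 0]],
  [[0, 0, -0.04], [0, 0, 0]],
  [[0, 0, -0.04], [0, 0, 0]],
  [[0, 0, -0.04], [0, 0, 0]],
  [[0, 0, -0.04], [0, 0, 0]],
  [[0, 0, 0], [0, 0, 0]],
])

```text
time_s: 25.65
ee_pos: [440.0, 232.1, 150.2]
ee_rot: [-179.9, -35.3, 36.0]
force: [0.1, 0.5, -0.3]
gripper_width: 55.0
gripper_force: 0.0
```

```bash
python3 look.py w9; python3 - <<'E'
from h import *
print(state()["force"].round(1))
grab_frame("wrist");print("wrist blocks",[(round(d["p"],2),d["bbox"]) for d in trace("wrist","block1")])
S=calibration("scene");T=calibration("top");W=calibration("wrist")
d=trace("wrist","catch_box");print("box",[(x["p"],x["bbox"]) for x in d[:2]])
m=d[0]["pixels"].astype(np.uint8)
for z in(97,):
    cn=max(cv2.findContours(m,0,1)[0],key=cv2.contourArea)[:,0]
    q=cv2.approxPolyDP(cn,6,True)[:,0]
    print([(p.tolist(),onz(W,p,z,True)[:2].round(0).tolist()) for p in q])
for c in("top","scene"):
    grab_frame(c)
    for n in("block1","wax_tin","tape_roll","ink_bottle","catch_box"):
        print(c,n,[(round(x["p"],2),x["bbox"]) for x in trace(c,n)[:6]])
E
```

```text
25.7 [440.2 232.3 149.4] [-179.8  -35.2   35.9] [ 21.   4. 132.  43.  13.  35.]
[ 0.  -0.8 -0.9]
wrist blocks [(0.91, [244.9, 101.1, 34.3, 43.7]), (0.74, [282.5, 114.3, 34.2, 40.5]), (0.66, [266.7, 153.8, 29.4, 11.4]), (0.57, [541.7, 182.4, 18.3, 70.3])]
box [(0.89, [225.0, 73.4, 115.3, 167.9])]
[([236, 75], [560.0, 368.0]), ([225, 171], [479.0, 312.0]), ([236, 200], [466.0, 290.0]), ([272, 202], [480.0, 268.0]), ([273, 240], [458.0, 251.0]), ([287, 243], [462.0, 242.0]), ([292, 203], [488.0, 256.0]), ([328, 201], [505.0, 235.0]), ([339, 175], [528.0, 240.0]), ([331, 76], [609.0, 298.0])]
top block1 [(0.55, [201.6, 209.3, 13.2, 9.7]), (0.54, [298.9, 192.7, 9.1, 7.2]), (0.46, [305.5, 180.7, 2.4, 11.6])]
top wax_tin [(0.63, [180.8, 253.2, 20.4, 20.6])]
top tape_roll [(0.59, [323.9, 243.6, 26.9, 23.6])]
top ink_bottle [(0.5, [246.8, 164.2, 8.8, 11.9])]
top catch_box [(0.73, [184.0, 199.8, 38.4, 46.3]), (0.3, [303.6, 180.0, 5.3, 13.7])]
scene block1 [(0.55, [196.0, 303.2, 15.5, 14.6]), (0.45, [212.8, 310.9, 11.4, 12.9]), (0.36, [184.1, 290.8, 68.1, 49.9])]
scene wax_tin [(0.59, [232.7, 358.8, 27.4, 38.3])]
scene tape_roll [(0.65, [182.8, 292.3, 69.5, 46.1])]
scene ink_bottle [(0.68, [191.6, 221.4, 17.3, 30.8]), (0.3, [261.1, 170.9, 20.9, 24.5])]
scene catch_box [(0.67, [182.1, 287.6, 68.4, 49.1])]
```

```bash
python3 -c "
from workcell import *
print(job_done())"
```

```text
the job is handed in; nothing more can be done
None
```

I caught three blocks in the box, one per stroke, and left two in the chute. The box stands upright within about 5 mm of the middle of the board, the gripper has let go, and the tin, tape roll and bottle have not moved. The job was handed in at about 26 s.

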